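Reset the controller under its push-latch hatch

TASK

Reset the small white controller: press down on its grey hatch and let go so that it pops open, press the round button inside all the way in, then press the hatch back down until it latches and stays shut when you let go. Use only the fingertips; nothing is to be picked up, and the dish, timer, bottle and other things standing around must be left where they are.

Things in the scene. Friction and masses are not known exactly. Their poses are not given: they have to be found in the camera images.
- unit: the controller: a fixed white box 150 (x) x 130 (y) x 61 mm high. Origin at the centre of its underside, z up; its front faces -x. The front part is a well, x -68 to +10, y -54 to +54 mm, floor 22 mm and walls 53 mm high, covered by the hatch (top at 61 mm when shut). The rear part, x +10 to +75 mm, is a flat deck 61 mm high
- hatch (a joint): hinge angle, rad: 0 = shut and latched, -0.098 = pressed in to the stop, 1.3 = fully popped open. Push-push latch: pressed in past about -0.08 and let go, it swings open by itself (up and back, 1 to 1.5 s); open, pushed down past about -0.08 and let go, it stays latched near 0. A press short of -0.05 changes nothing. The stop is about 5 mm down at hatch_press. 2 N opens it, 1 to 5 N shuts it
- hatch_press (a point): point to press: on the hatch's top face, mid-width, 52 mm from the hinge axis (20 mm from the free front edge). It moves with the hatch; its z axis is the outward normal of that face
- hatch_edge (a point): middle of the hatch's free (front) edge, half-way through its thickness, 73 mm from the hinge axis. The hatch is a grey plate 72 x 104 x 8 mm; near its left (+y) end a steel latch cam reaches up to 25 mm below its underside
- hatch_hinge (a point): middle of the hinge axis (fixed to the unit, 6 mm behind its centre, 57 mm above the counter). The axis runs along the unit's y, and the hatch lies to -x of it when shut
- reset_button (a joint): how far the button is pressed in, m: 0 = out, 0.005 = fully in; spring, 1 to 3.5 N
- button_top (a point): centre of the top of the black round button, 26 mm in diameter, in the well under the hatch, 52 mm in front of the hinge axis, 45 mm above the counter when out; it can be reached only with the hatch open
- dish: loose clear lidded culture dish, 60 mm across, 15 mm high, in front of the unit; origin at the centre of its underside; leave alone
- timer: loose count-down timer, 32 x 66 x 55 mm high, at the unit's left; origin at the centre of its underside; leave alone
- media_bottle: loose bottle, 45 mm across, 98 mm high, at the unit's right; origin at the centre of its underside; leave alone
- counter: loose tally counter, 26 x 52 x 60 mm high, farther right; origin at the centre of its underside; leave alone
- can: loose black can, 41 mm across, 66 mm high, farther left; origin at the centre of its underside; leave alone
- tape: loose roll of tape lying flat, 62 mm across, 19 mm high, farther left; origin at the centre of its underside; leave alone

How it is judged:
On the way, in this order (a step that is already met when the one before it is completed fails the run):
1. the latched hatch is pressed in (value of joint hatch below -0.05 rad and contact force between the fingers and unit above 0.3 N).
2. the hatch has popped open (value of joint hatch above 1.1 rad and value of joint reset_button below 0.001 m), for 0.2 s.
3. the button is pressed in with the hatch open (value of joint reset_button above 0.004 m and value of joint hatch above 0.8 rad), for 0.05 s.
4. the hatch is shut and stays latched, untouched (value of joint hatch between -0.04 and 0.04 rad and value of joint reset_button below 0.001 m and contact force between each of the arm, the fingers and unit below 0.1 N), for 0.3 s.
At the end, for the whole second after the job is handed in: the hatch is latched shut (joint within 0.04 rad of 0) and at rest, and the button has come back out (under 1 mm) (value of joint hatch between -0.04 and 0.04 rad and value of joint reset_button below 0.001 m and velocity of joint hatch between -0.1 and 0.1 rad/s); the robot touches nothing.
It fails at once if a bystander is pushed more than 20 mm, lifted or carried (distance of any of dish, timer, media_bottle, counter, can, tape from where it was at the start of the episode above 0.02 m).
It fails at once if a bystander is tipped over (angle between any of timer, media_bottle, counter, can's own z axis and vertical above 0.5 rad).
It also fails if it takes over 51 s, if anything falls off the work surface, if the arm or the gripper's body presses on something with over 40 N, if the wrist force passes 120 N, or if a joint passes its speed limit or range.

ROBOT

A 6-joint arm with a two-finger parallel gripper is mounted at the origin on the work surface; the furniture and walls round the work are solid. World frame = base frame: x ahead of the robot, y to its left, z up, the work surface at z = 0. Lengths are in m, angles in rad, forces in N, time in s.
With the tool pointing down it reaches from about 0.35 to 0.725 m from the base axis. Payload 6 kg.
Tool frame: the origin (TCP) lies on the mounting face of the last link; the fingertips stand tip_extent ahead of it and the grasp point (between the pads) lies 155 mm ahead of it (tip_extent is the distance from the TCP to the fingertips, in m); z points along the fingers, y is the line along which they close (so a half turn about z gives the same grasp; the last joint's range is limited). The gripper opens to 85 mm and grips with 20 to 120 N. Pads are 22 mm wide; open, the fingers measure 114 mm over their backs; the gripper's body (76 mm by 85 mm) begins 54 mm behind the grasp point. The pads swing forward as they close: fully open they stand 13 mm farther back than shut.
Start: joints at [-0.933, 0.04, 0.085, 0, -1.615, -0.334], TCP at [0.18, -0.573, 0.405] pointing down, gripper open.
Joint ranges: [-2.56, 2.56], [-1.29, 2.01], [-1.08, 1.49], [-3.29, 1.98], [-2.81, -0.18], [-2.99, 2.99]. Speed limits (rad/s): [2.57, 2.57, 3.01, 3.14, 3.14, 3.14].

INTERFACE

Orientations are given as a unit quaternion [w, x, y, z].
In Python, from plant import * gives the robot as it stands. The module is installed in compiled form; this text tells all that it offers.
- The arm moves only by the shell command python3 -m pendant 'ROWS' [OPENING] [FORCE]. ROWS is JSON, a list of rows, each a list of 2 entries, a list of its own where there are three numbers: the shift along the tool's x, y, z in mm, then the turn about the tool's z in rad. In form: [[[dx, dy, dz], spin], ...]. A call has 1 to 5 rows; each row is the pose to reach, as a shift and turn from the pose commanded when the call began, along the tool's axes at that moment; what a row does not reach only later rows make up. A row lasts 1/10 s, in which the tool goes at most 50 mm and 8.59 degrees, less where a joint would pass 70% of its speed; a pose out of reach is approached as far as the arm can. A call with a gripper value outside its range is refused whole. OPENING is the closure in counts, from 0 (fully open) to 255 (shut), set as the call begins (- or left out, the last holds). The fingers move at their own pace and stop on an object; FORCE is the grip in N (left out, the last holds). Time passes only in rows, so rows that repeat a pose let the fingers close. It gives the time, the measured TCP pose, the force, the opening and the grip force at its end, in the units of the state.
- get_state(): the state, without advancing time (a new reading comes with each control period).
- capture(name): name is "side" or "top" or "wrist"; returns a dict with "color" (480x640x3 uint8, red, green, blue), "fx", "fy", "cx", "cy" (pixels), "camera_from_world" (4x4, takes a point from world to camera coordinates). Camera axes: x right, y down, z forward; pixel columns grow to the right and rows downward; lengths in m; the calibration is good to about 2 mm. A picture is of the moment at which its call begins. There is no depth.
- sign_off(): hands the job in; it is judged then, once.
The state is a dict: "t": time; "q": joint angles; "qd": joint speeds; "joint_efforts": joint torques, N m; "position": TCP position; "eef_rot": TCP orientation; "wrist_force": force on the tool from outside, world axes, zero at the start; "moment": the same for the moment, N m; "gripper_width": finger opening in m; "grip_force": force on a finger pad.
Only numpy, scipy, OpenCV 4.12 (cv2) and the standard library are available. Lean on these libraries where they do the work, as an engineer would, in place of code of your own. Each camera call takes 0.05 s, during which the arm holds its last target. There are 200 camera calls.

## Working session

There is one attempt and no reset: what is moved stays moved. The work goes in short steps, Python scripts to look and compute and a shell command to move; the robot and the scene stay as the last step left them, time stands still between calls to the robot, and variables do not carry over. Pictures are saved under pics/ and viewed, at most 10 in all, crops included, and the job is handed in when it is done.

```bash
mkdir -p pics
python3 - <<'E'
from plant import *
import cv2,numpy as np
s=get_state();print({k:np.round(v,3) for k,v in s.items()})
try: print(tip_extent)
except Exception as e: print(e)
for n in("top","side"):
    c=capture(n);cv2.imwrite(f"pics/{n}0.png",c["color"][...,::-1]);print(n,c["fx"],c["cx"],c["cy"],np.round(c["camera_from_world"],3).tolist())
E
```

```text
{'t': np.float64(0.0), 'q': array([-0.933,  0.041,  0.084, -0.   , -1.616, -0.334]), 'qd': array([ 0.001, -0.003,  0.002,  0.001, -0.   ,  0.   ]), 'joint_efforts': array([-1.0000e-03, -3.6820e+01,  3.4741e+01,  6.9320e+00, -6.0000e-03,
       -0.0000e+00]), 'position': array([ 0.18 , -0.572,  0.404]), 'eef_rot': array([-0.   , -0.151,  0.988,  0.001]), 'wrist_force': array([ 0.177, -0.522,  0.593]), 'moment': array([-0.008, -0.023, -0.03 ]), 'grip_force': np.float64(0.0), 'gripper_width': np.float64(0.085)}
0.1734
top 456.7091363288901 321.3938396007094 242.43937728175388 [[-0.013, -1.0, -0.005, 0.022], [-0.992, 0.014, -0.124, 0.495], [0.124, 0.003, -0.992, 1.02], [0.0, 0.0, 0.0, 1.0]]
side 517.0340737366251 321.042997668967 241.28483230951903 [[0.771, 0.637, -0.01, -0.417], [0.368, -0.458, -0.81, -0.113], [-0.52, 0.621, -0.587, 1.612], [0.0, 0.0, 0.0, 1.0]]
```

View pics/top0.png

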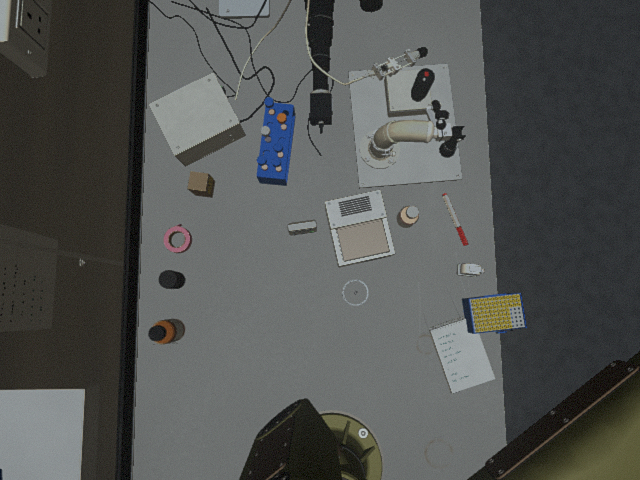

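View pics/side0.png

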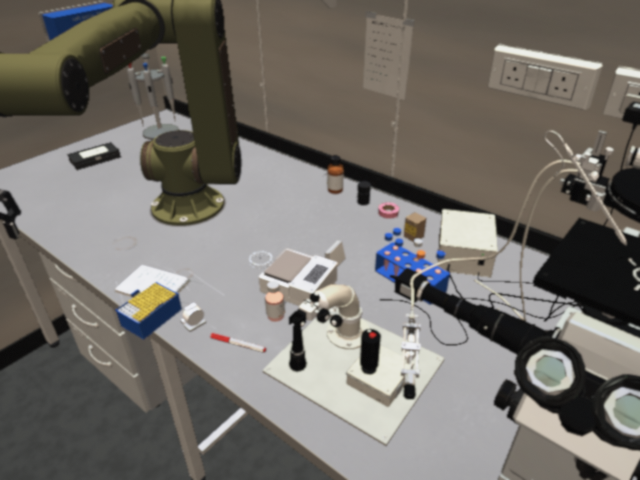

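The top view shows the unit around (360,229) with its brownish hatch at (363,241), front facing the robot. The dish is at (355,292), the timer at (302,227) and the bottle at (409,215). The side view agrees.

```bash
cat > h.py <<'E'
import numpy as np,cv2
from plant import *
def ray(c,u,v,z):
    M=c["camera_from_world"];R=M[:3,:3];o=-R.T@M[:3,3]
    d=R.T@np.array([(u-c["cx"])/c["fx"],(v-c["cy"])/c["fy"],1]);return o+d*(z-o[2])/d[2]
def proj(c,p):
    q=c["camera_from_world"]@np.r_[p,1];return np.array([c["fx"]*q[0]/q[2]+c["cx"],c["fy"]*q[1]/q[2]+c["cy"]])
E
python3 - <<'E'
from h import *
c=capture("top");im=c["color"][...,::-1].copy()
for p in [(363,241),(350,250),(331,212),(354,207),(390,225),(280,270),(338,262)]: print(p,im[p[1],p[0]][::-1])
a=im.astype(int);warm=((a[...,2]-a[...,0])>20).astype(np.uint8)
roi=np.zeros_like(warm);roi[180:275,318:400]=1
m=warm*roi
m=cv2.morphologyEx(m,cv2.MORPH_OPEN,np.ones((3,3)))
k=max(cv2.findContours(m,0,2)[0],key=cv2.contourArea)
r=cv2.minAreaRect(k);print("rect",r)
b=cv2.boxPoints(r);P=np.array([ray(c,*q,.061) for q in b]);print(np.round(P,4));print(P.mean(0),[np.linalg.norm(P[i]-P[i-1]) for i in range(4)])
for i in range(4):
    d=P[i]-P[i-1];print(np.degrees(np.arctan2(d[1],d[0])))
z=cv2.resize(im[170:310,280:440],None,fx=4.9,fy=4.2,interpolation=2)
cv2.imwrite("pics/z.png",cv2.resize(im[170:310,280:440],None,fx=4,fy=4,interpolation=2))
E
```

```text
(363, 241) [144 140 130]
(350, 250) [136 132 122]
(331, 212) [152 158 164]
(354, 207) [145 151 155]
(390, 225) [111 114 114]
(280, 270) [110 116 113]
(338, 262) [167 177 166]Traceback (most recent call last):
  File "<stdin>", line 8, in <module>
ValueError: max() iterable argument is empty
```

Run:
```python
from h import *
c=capture("top");im=c["color"][...,::-1].copy()
cv2.imwrite("pics/z.png",cv2.resize(im[170:310,280:440],None,fx=4,fy=4,interpolation=2))
a=cv2.GaussianBlur(im,(3,3),0).astype(int);warm=((a[...,2]-a[...,0])>6).astype(np.uint8)
roi=np.zeros_like(warm);roi[180:275,318:400]=1
m=cv2.morphologyEx(warm*roi,cv2.MORPH_OPEN,np.ones((3,3)))
k=max(cv2.findContours(m,0,2)[0],key=cv2.contourArea)
r=cv2.minAreaRect(k);print("rect",r,cv2.contourArea(k))
b=cv2.boxPoints(r);P=np.array([ray(c,*q,.061) for q in b]);print(np.round(P,4));print(P.mean(0))
for i in range(4):
    d=P[i]-P[i-1];print(np.linalg.norm(d),np.degrees(np.arctan2(d[1],d[0])))
```

```text
rect ((362.6000061035156, 239.20001220703125), (34.05808639526367, 46.2061882019043), 77.47119140625) 1477.5
[[ 0.5249 -0.0191  0.061 ]
 [ 0.5463 -0.1209  0.061 ]
 [ 0.4709 -0.1352  0.061 ]
 [ 0.4498 -0.0342  0.061 ]]
[ 0.49796893 -0.07735947  0.061     ]
0.07653862769677644 11.413425828744657
0.10404281250310603 -78.12549148213405
0.07672376605043194 -169.29823287645428
0.10308859875317196 101.77916483770444
```

View pics/z.png

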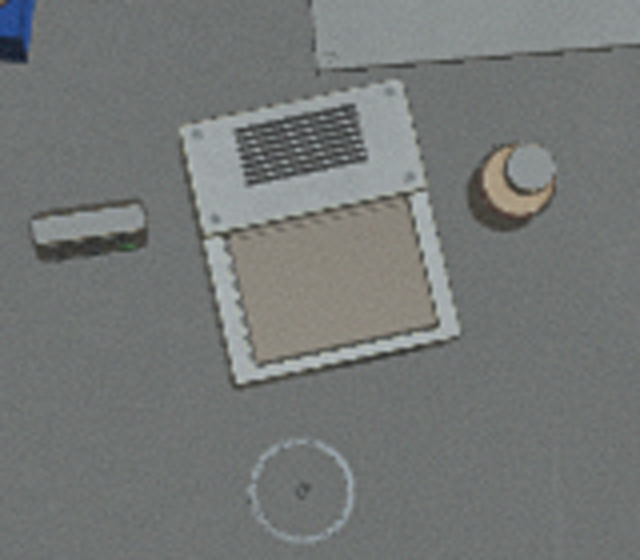

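The zoomed crop shows the hatch between crop x 230–440 and y 195–365. The unit's corners are at about (183,128), (402,80), (460,335) and (235,385), and the dish is at (302,490). Next I'll check the pose against the unit's corners and work out the approach.

The pressing will be done with the rear finger of the open gripper, tool y along −unit x. That way the gripper's body stays in front of the raised hatch.

```bash
cat >> h.py <<'E'
from scipy.spatial.transform import Rotation as Ro
A=np.radians(11.8);ux=np.array([np.cos(A),np.sin(A),0]);uy=np.array([-np.sin(A),np.cos(A),0])
def tool():
    s=get_state();w,x,y,z=s["eef_rot"];return s,np.array(s["position"]),Ro.from_quat([x,y,z,w]).as_matrix()
E
python3 - <<'E'
from h import *
c=capture("top")
f=lambda x,y,z:ray(c,280+x/4,170+y/4,z)
rl,rr,fr,fl=f(183,128,.061),f(402,80,.061),f(460,335,.053),f(235,385,.053)
print(np.round([rl,rr,fr,fl],4));print("centre",(rl+rr+fr+fl)/4,"w",np.linalg.norm((rl-rr)[:2]),np.linalg.norm((fl-fr)[:2]),"len",np.linalg.norm((rl-fl)[:2]),np.linalg.norm((rr-fr)[:2]))
v=(rl+rr-fl-fr);w=rl-rr+fl-fr;print(np.degrees(np.arctan2(v[1],v[0])),np.degrees(np.arctan2(w[1],w[0]))-90)
H=np.array([.498,-.0774,0])+.037*ux;print("hinge from hatch",H,"from box",(rl+rr+fr+fl)/4-.006*ux)
d=ray(c,355,292,.015);print("dish rel hinge (unit x,y)",(d-H)@ux,(d-H)@uy)
s,p,R=tool();t=H-.102*ux;t[2]=p[2];print("target",t,"tool shift mm",1000*R.T@(t-p),"y az",np.degrees(np.arctan2(R[1,1],R[0,1])))
E
```

```text
[[ 0.5837  0.0039  0.061 ]
 [ 0.6097 -0.1206  0.061 ]
 [ 0.4649 -0.1499  0.053 ]
 [ 0.4385 -0.0232  0.053 ]]
centre [ 0.52420478 -0.07246923  0.057     ] w 0.12714320169579973 0.12942285376686294 len 0.1477033239434671 0.14770722231147504
11.001918577776253 11.775175616540736
hinge from hatch [ 0.53421809 -0.06983365  0.        ] from box [ 0.51833158 -0.07369621  0.057     ]
dish rel hinge (unit x,y) -0.1478211498249494 0.040017195438317096
target [ 0.43437362 -0.09069224  0.404223  ] tool shift mm [-3.87295180e+02  3.83512980e+02  2.95551247e-01] y az 107.40701792844244
```

```bash
sed -i 's/radians(11.8)/radians(11.6);H=np.array([.531,-.0706,.057])/' h.py
R='[[-384,384,0],-1.47]'
python3 -m pendant '[[[-384,384,0],-1.47],[[-384,384,0],-1.47],[[-384,384,0],-1.47],[[-384,384,0],-1.47],[[-384,384,0],-1.47]]' 0
python3 - <<'E'
from h import *
s,p,R=tool();print(s["q"],1000*R.T@(H-.102*ux-p),np.degrees(np.arctan2(R[1,1],R[0,1])))
E
```

```text
t: 0.75
position: [0.2955, -0.3492, 0.4046]
eef_rot: [0.0, -0.505, 0.863, -0.0]
wrist_force: [1.6, 0.4, -0.3]
gripper_width: 0.0853
grip_force: 0.0
[-4.24549364e-01 -3.47538938e-01 -2.60089086e-01 -1.67642454e-04
 -1.65791146e+00 -8.68974202e-02] [-291.34294285    8.23946188  347.67142177] 150.69709333990096
```

```bash
python3 -m pendant '[[[-291,8,0],-0.714],[[-291,8,0],-0.714],[[-291,8,0],-0.714],[[-291,8,0],-0.714],[[-291,8,0],-0.714]]' >/dev/null
python3 - <<'E'
from h import *
s,p,R=tool();print(tip_extent,s["q"],p,1000*R.T@(H-.102*ux-p),np.degrees(np.arctan2(R[1,1],R[0,1])))
E
```

```text
0.1734 [ 1.70444804e-01 -4.20099807e-01 -3.12028860e-01 -9.34069907e-05
 -1.67751992e+00  3.26365912e-02] [ 0.41306315 -0.12827866  0.40508429] [-32.75316722 -24.67685616 348.11951645] -168.36372139085526
```

```bash
python3 -m pendant '[[[-33,-25,0],0],[[-33,-25,50],0],[[-33,-25,100],0],[[-33,-25,125],0],[[-33,-25,125],0]]'
python3 - <<'E'
from h import *
s,p,R=tool();print(p,1000*R.T@(H-.102*ux-p),np.degrees(np.arctan2(R[1,1],R[0,1])))
out=[]
for n in("top","side"):
    c=capture(n);im=c["color"][...,::-1].copy();u,v=map(int,proj(c,H-.05*ux));u=min(max(u,90),550)
    v=min(max(v,110),370);out.append(cv2.resize(im[v-110:v+110,u-90:u+90],None,fx=2.2,fy=2.2,interpolation=2));print(n,u,v)
cv2.imwrite("pics/a.png",np.hstack(out))
E
```

```text
t: 1.75
position: [0.4297, -0.0929, 0.2755]
eef_rot: [0.002, 0.773, -0.634, -0.003]
wrist_force: [-0.6, -0.2, -0.8]
gripper_width: 0.085
grip_force: 0.0
[ 0.42973887 -0.09291309  0.27553353] [ -1.23821301  -3.26498619 218.51720231] -168.70044992520178
top 364 246
side 281 263
```

View pics/a.png

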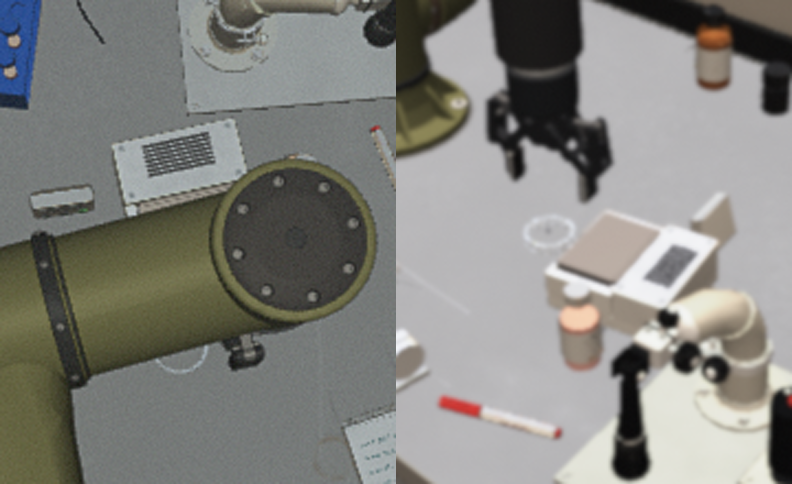

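The left crop shows the wrist over the hatch with the front finger near the dish. In the right crop the rear fingertip is at (587,195), which is side pixel (278,242), and the hatch is still shut below it. I'll compare that with the prediction.

```bash
python3 - <<'E'
from h import *
s,p,R=tool();c=capture("side")
for off in(.043,.05,.057):
  for e in(.160,.1734):
    print(off,e,proj(c,p+off*ux-[0,0,e]),proj(c,p-off*ux-[0,0,e]))
E
python3 -m pendant '[[[-1,-3,30],0],[[-1,-3,30],0]]'
```

```text
0.043 0.16 [276.47796523 242.17275739] [246.84290401 232.80133237]
0.043 0.1734 [276.81140604 246.65221837] [247.34935704 237.22287157]
0.05 0.16 [278.95965364 242.95753582] [244.49818974 232.05986894]
0.05 0.1734 [279.2781704  247.44170781] [245.01792143 236.47669418]
0.057 0.16 [281.45213441 243.7457271 ] [242.16332343 231.32151971]
0.057 0.1734 [281.75559446 248.23460889] [242.69621825 235.73363166]
t: 2.1
position: [0.4333, -0.0914, 0.2486]
eef_rot: [0.0, 0.773, -0.634, -0.001]
wrist_force: [-1.5, -0.6, -1.1]
gripper_width: 0.0856
grip_force: 0.0
```

```bash
python3 -m pendant '[[[0,0,10],0],[[0,0,18],0],[[0,0,22],0],[[0,0,22],0],[[0,0,22],0]]'; python3 -m pendant '[[[0,0,1],0],[[0,0,2],0],[[0,0,3],0],[[0,0,3],0]]'
```

```text
t: 2.6
position: [0.4338, -0.0915, 0.2281]
eef_rot: [-0.0, 0.773, -0.634, 0.0]
wrist_force: [0.3, 0.5, 0.5]
gripper_width: 0.0857
grip_force: 0.0
t: 3.0
position: [0.4336, -0.0915, 0.2246]
eef_rot: [0.0, 0.773, -0.634, -0.0]
wrist_force: [-1.1, -0.7, 0.3]
gripper_width: 0.0855
grip_force: 0.0
```

```bash
for i in 1; do python3 -m pendant '[[[0,2,1],0],[[0,2,2],0],[[0,2,3],0],[[0,2,3],0]]'; python3 -m pendant '[[[0,0,1],0],[[0,0,2],0],[[0,0,2],0]]'; python3 -m pendant '[[[0,0,1],0],[[0,0,2],0],[[0,0,2],0]]'; done
```

```text
t: 3.4
position: [0.4317, -0.0919, 0.2217]
eef_rot: [0.0, 0.773, -0.634, -0.0]
wrist_force: [-0.8, 0.0, 1.2]
gripper_width: 0.0852
grip_force: 0.5
t: 3.7
position: [0.4317, -0.0919, 0.2197]
eef_rot: [0.0, 0.773, -0.634, 0.0]
wrist_force: [-1.8, -0.9, 2.5]
gripper_width: 0.0857
grip_force: 0.8
t: 4.0
position: [0.4317, -0.0919, 0.2175]
eef_rot: [0.0, 0.773, -0.634, -0.0]
wrist_force: [-1.3, -0.0, 0.5]
gripper_width: 0.0854
grip_force: 0.9
```

```bash
python3 -m pendant '[[[0,0,1],0],[[0,0,2],0],[[0,0,2],0]]'; python3 -m pendant '[[[0,0,1],0],[[0,0,1],0]]'
```

```text
t: 4.3
position: [0.4317, -0.0919, 0.216]
eef_rot: [-0.0, 0.773, -0.634, 0.0]
wrist_force: [-2.7, -0.9, 4.6]
gripper_width: 0.0853
grip_force: 2.1
t: 4.5
position: [0.4318, -0.0919, 0.2158]
eef_rot: [0.0, 0.773, -0.634, 0.0]
wrist_force: [-6.0, 0.7, 9.8]
gripper_width: 0.0851
grip_force: 4.9
```

The hatch is at its stop, with the TCP at 0.216 m as predicted. Now I'll release and go up 115 mm.

```bash
python3 -m pendant '[[[0,0,-40],0],[[0,0,-80],0],[[0,0,-115],0],[[0,0,-115],0],[[0,0,-115],0]]'; python3 -m pendant '[[[0,0,0],0],[[0,0,0],0],[[0,0,0],0],[[0,0,0],0],[[0,0,0],0]]'>/dev/null;python3 -m pendant '[[[0,0,0],0],[[0,0,0],0],[[0,0,0],0],[[0,0,0],0],[[0,0,0],0]]'>/dev/null;python3 -m pendant '[[[0,0,0],0],[[0,0,0],0],[[0,0,0],0],[[0,0,0],0],[[0,0,0],0]]'
python3 - <<'E'
from h import *
c=capture("side");im=c["color"][...,::-1]
cv2.imwrite("pics/b.png",cv2.resize(im[150:330,200:380],None,fx=3.2,fy=3.2,interpolation=2))
for n,P in dict(axis=H,edge=H+[0,0,0]+.073*(-np.cos(1.3)*ux+np.sin(1.3)*np.array([0,0,1])),but=H-.052*ux-[0,0,.012]).items(): print(n,(proj(c,P)-[200,150])*3.2)
E
```

```text
t: 5.0
position: [0.4319, -0.0917, 0.3298]
eef_rot: [-0.001, 0.773, -0.634, 0.0]
wrist_force: [-0.4, -0.3, -1.3]
gripper_width: 0.0857
grip_force: 0.0
t: 6.5
position: [0.4317, -0.0919, 0.3297]
eef_rot: [-0.0, 0.773, -0.634, -0.0]
wrist_force: [-0.2, -0.1, 0.0]
gripper_width: 0.0856
grip_force: 0.0
axis [317.58857729 382.50406396]
edge [291.45784143 301.02161772]
but [260.10039404 375.158359  ]
```

View pics/b.png

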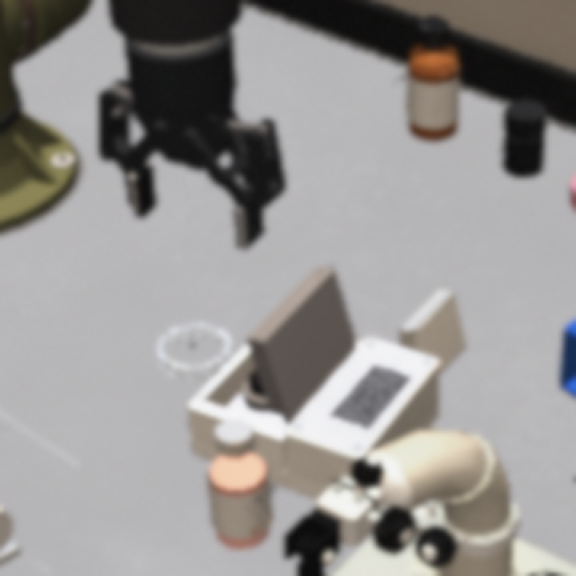

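The hatch has popped open. Its edge runs from (255,335) to (330,268) in the crop, with its midpoint matching the prediction for 1.3 rad. The knuckles bulge behind the rear finger, so I'll come down 8 mm farther forward.

```bash
python3 -m pendant '[[[0,8,20],0],[[0,8,50],0],[[0,8,80],0],[[0,8,95],0],[[0,8,95],0]]'
python3 - <<'E'
from h import *
c=capture("side");im=c["color"][...,::-1]
cv2.imwrite("pics/c.png",cv2.resize(im[150:330,200:380],None,fx=3.2,fy=3.2,interpolation=2))
E
```

```text
t: 7.05
position: [0.423, -0.0935, 0.2322]
eef_rot: [0.002, 0.773, -0.634, -0.002]
wrist_force: [0.7, -0.3, 0.2]
gripper_width: 0.0855
grip_force: 0.0
```

View pics/c.png

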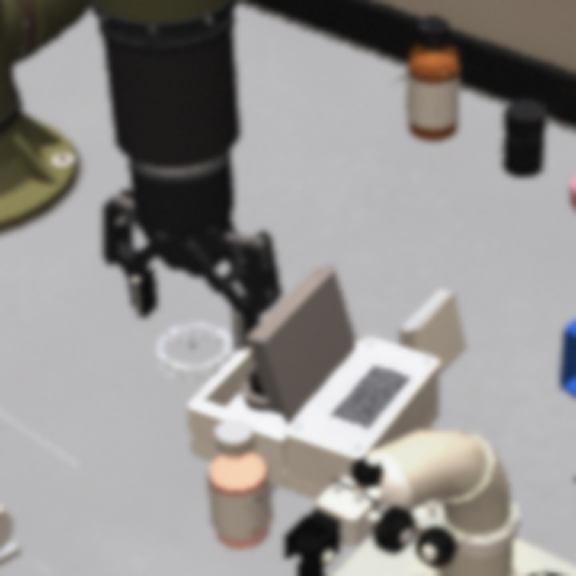

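The rear finger is coming down in front of the open hatch. Its knuckle, at about (275,270), stays a few millimetres clear of the edge, so I'll carry on down while watching the force.

```bash
python3 -m pendant '[[[0,0,8],0],[[0,0,16],0],[[0,0,22],0],[[0,0,24],0],[[0,0,24],0]]'; python3 -m pendant '[[[0,0,1],0],[[0,0,2],0],[[0,0,3],0],[[0,0,4],0],[[0,0,4],0]]'
```

```text
t: 7.6
position: [0.4238, -0.0935, 0.2104]
eef_rot: [0.0, 0.773, -0.634, -0.0]
wrist_force: [0.1, -0.3, -0.3]
gripper_width: 0.0854
grip_force: 0.0
t: 8.1
position: [0.4238, -0.0934, 0.2065]
eef_rot: [0.0, 0.773, -0.634, -0.0]
wrist_force: [0.4, -0.1, -0.0]
gripper_width: 0.0859
grip_force: 0.0
```

```bash
python3 -m pendant '[[[0,0,1],0],[[0,0,2],0],[[0,0,3],0],[[0,0,3],0]]'; python3 -m pendant '[[[0,0,1],0],[[0,0,2],0],[[0,0,2],0]]';python3 -m pendant '[[[0,0,1],0],[[0,0,2],0],[[0,0,2],0]]'
```

```text
t: 8.5
position: [0.4239, -0.0934, 0.2038]
eef_rot: [-0.0, 0.773, -0.634, 0.0]
wrist_force: [-0.9, 0.2, 0.2]
gripper_width: 0.0854
grip_force: 0.8
t: 8.8
position: [0.4239, -0.0934, 0.2018]
eef_rot: [-0.0, 0.773, -0.634, 0.0]
wrist_force: [-1.2, 0.6, 2.8]
gripper_width: 0.0851
grip_force: 1.3
t: 9.1
position: [0.4239, -0.0935, 0.2002]
eef_rot: [-0.0, 0.773, -0.634, 0.0]
wrist_force: [-3.0, 1.7, 6.1]
gripper_width: 0.0853
grip_force: 2.7
```

```bash
python3 -m pendant '[[[0,0,1],0],[[0,0,1.5],0],[[0,0,1.5],0]]'; python3 -m pendant '[[[0,0,-20],0],[[0,0,-60],0],[[0,0,-110],0],[[0,0,-140],0],[[0,0,-140],0]]'
python3 - <<'E'
from h import *
s,p,R=tool()
# rear finger inner-lower corner is axis+.0425*ux, z-.160 ; hatch rel. to hinge
print(1000*((p-H)@ux+.0425),1000*((p-H)@uy),1000*(p[2]-.160-.057),p)
E
```

```text
t: 9.4
position: [0.424, -0.0934, 0.1999]
eef_rot: [-0.0, 0.773, -0.634, 0.0]
wrist_force: [-8.5, 2.5, 12.0]
gripper_width: 0.0855
grip_force: 6.5
t: 9.9
position: [0.4245, -0.0936, 0.3429]
eef_rot: [-0.003, 0.773, -0.634, 0.003]
wrist_force: [0.4, 0.5, 0.4]
gripper_width: 0.0856
grip_force: 0.0
-66.46582329517072 -1.1031267088105676 125.93702969125816 [ 0.42448159 -0.09359122  0.34293703]
```

```bash
python3 -m pendant '[[[0,-40,0],0],[[0,-78,0],0],[[0,-78,0],0],[[0,-78,30],0],[[0,-78,45],0]]'
python3 -m pendant '[[[0,0,15],0],[[0,0,22],0],[[0,0,22],0]]'
python3 - <<'E'
from h import *
s,p,R=tool()
print(1000*((p-H)@ux+.0425),1000*((p-H)@uy),1000*(p[2]-.160-.057),p)
c=capture("side");im=c["color"][...,::-1]
cv2.imwrite("pics/d.png",cv2.resize(im[150:330,200:380],None,fx=3.2,fy=3.2,interpolation=2))
E
```

```text
t: 10.4
position: [0.4997, -0.0781, 0.2897]
eef_rot: [0.001, 0.773, -0.634, -0.002]
wrist_force: [-0.2, 0.4, -1.1]
gripper_width: 0.0853
grip_force: 0.0
t: 10.7
position: [0.4999, -0.0783, 0.2704]
eef_rot: [0.0, 0.773, -0.634, -0.0]
wrist_force: [-0.1, -1.0, 0.2]
gripper_width: 0.0857
grip_force: 0.0
10.54090922234821 -1.2538381670348842 53.410869524931314 [ 0.49994578 -0.0782545   0.27041087]
```

View pics/d.png

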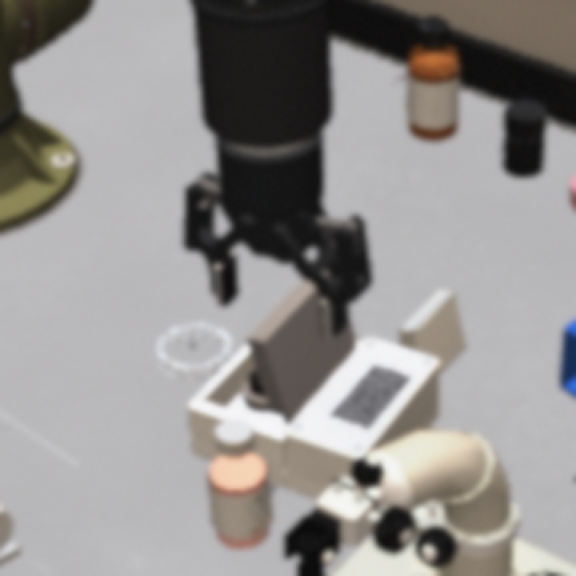

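The rear finger, tip near (335,325), is now behind the open hatch with the front finger ahead of it. Now I'll sweep forward and down.

```bash
python3 -m pendant '[[[0,10,0],0],[[0,20,1],0],[[0,30,2],0],[[0,40,3],0],[[0,50,4],0]]'
python3 -m pendant '[[[0,7,6],0],[[0,13,12],0],[[0,18,20],0],[[0,19,26],0],[[0,19,32],0]]'
python3 - <<'E'
from h import *
s,p,R=tool()
print(1000*((p-H)@ux+.0425),1000*((p-H)@uy),1000*(p[2]-.160-.057),p)
E
```

```text
t: 11.25
position: [0.4505, -0.0881, 0.2676]
eef_rot: [-0.001, 0.773, -0.634, 0.0]
wrist_force: [2.1, 0.4, 0.6]
gripper_width: 0.0854
grip_force: 0.9
t: 11.75
position: [0.4323, -0.0918, 0.2343]
eef_rot: [0.001, 0.773, -0.634, -0.0]
wrist_force: [0.1, -0.6, 3.0]
gripper_width: 0.0855
grip_force: 1.1
-58.44696861572401 -0.9493813746085503 17.337449250378437 [ 0.43230575 -0.0918282   0.23433745]
```

```bash
python3 -m pendant '[[[0,0,5],0],[[0,0,10],0],[[0,0,14],0],[[0,0,16],0],[[0,0,16],0]]'
python3 -m pendant '[[[0,0,1],0],[[0,0,2],0],[[0,0,2],0]]'
```

```text
t: 12.25
position: [0.4326, -0.0917, 0.2187]
eef_rot: [0.0, 0.773, -0.634, -0.0]
wrist_force: [-0.9, -0.3, 1.8]
gripper_width: 0.0853
grip_force: 0.8
t: 12.55
position: [0.4327, -0.0917, 0.2172]
eef_rot: [-0.0, 0.773, -0.634, -0.0]
wrist_force: [-1.2, -0.8, 1.9]
gripper_width: 0.0855
grip_force: 0.9
```

```bash
python3 -m pendant '[[[0,0,1],0],[[0,0,2],0],[[0,0,2],0]]'
python3 -m pendant '[[[0,0,1],0],[[0,0,1],0]]'
```

```text
t: 12.85
position: [0.4328, -0.0917, 0.216]
eef_rot: [-0.0, 0.773, -0.634, 0.0]
wrist_force: [-4.5, -0.9, 6.0]
gripper_width: 0.0854
grip_force: 3.4
t: 13.05
position: [0.4328, -0.0917, 0.2158]
eef_rot: [-0.0, 0.773, -0.634, 0.0]
wrist_force: [-7.8, 1.5, 11.9]
gripper_width: 0.0857
grip_force: 6.1
```

The hatch is at the stop again. Now I'll let go, rise, wait and look.

```bash
python3 -m pendant '[[[0,0,-20],0],[[0,0,-60],0],[[0,0,-100],0],[[0,0,-120],0],[[0,0,-120],0]]'; for i in 1; do python3 -m pendant '[[[0,0,0],0],[[0,0,0],0],[[0,0,0],0],[[0,0,0],0],[[0,0,0],0]]'>/dev/null;python3 -m pendant '[[[0,0,0],0],[[0,0,0],0],[[0,0,0],0],[[0,0,0],0],[[0,0,0],0]]'; done
python3 - <<'E'
from h import *
c=capture("side");im=c["color"][...,::-1]
cv2.imwrite("pics/e.png",cv2.resize(im[150:330,200:380],None,fx=3.2,fy=3.2,interpolation=2))
E
```

```text
t: 13.55
position: [0.4333, -0.0916, 0.3377]
eef_rot: [-0.002, 0.773, -0.634, 0.002]
wrist_force: [-0.4, 0.2, -0.6]
gripper_width: 0.0856
grip_force: 0.0
t: 14.55
position: [0.4327, -0.0917, 0.3342]
eef_rot: [-0.0, 0.773, -0.634, -0.0]
wrist_force: [0.2, 0.5, -0.5]
gripper_width: 0.0854
grip_force: 0.0
```

View pics/e.png

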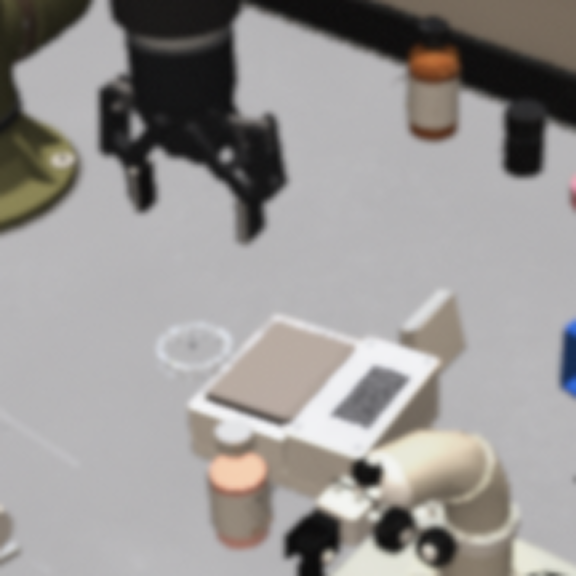

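The hatch lies flat and shut at (280,370) with the arm clear. The dish (195,345), timer (435,325) and bottle (238,490) haven't moved.

```bash
python3 -c "from plant import *;print(sign_off())"
```

```text
the job is handed in; nothing more can be done
None
```

The reset is done and handed in at about 14.6 s: the hatch popped open, the button went in to its stop, and the hatch is latched shut again. The dish, timer and bottle show no movement in the last picture; `sign_off()` gave no verdict.

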